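Cover the die case and turn its turnbuttons

ROBOT

A 6-joint arm with a two-finger parallel gripper is mounted at the origin on the work surface. World frame = base frame: x ahead of the robot, y to its left, z up, the work surface at z = 0. Lengths are in m, angles in rad, forces in N, time in s.
With the tool pointing down it reaches from about 0.35 to 0.775 m from the base axis. Payload 5.5 kg.
Tool frame: the origin (TCP) lies on the centre line of the jaws, within the pads' length; the fingertips stand 8 mm ahead of it and the grasp point (between the pads) lies 11 mm behind it; z points along the fingers, y is the direction in which the jaws open and shut (so a half turn about z gives the same grasp; the last joint's range is limited). The gripper opens to 85 mm and grips with 20 to 120 N. Pads are 22 mm wide; open, the fingers measure 114 mm over their backs; the gripper's body (76 mm by 85 mm) begins 54 mm behind the grasp point. The pads swing forward as they close: fully open they stand 13 mm farther back than shut.
Start: joints at [-1.488, 0.313, 0.046, 1.304, 0, 1.431], TCP at [0.127, -0.561, 0.239] pointing down, gripper open.
Joint ranges: [-2.76, 2.76], [-0.86, 1.69], [-1.03, 1.26], [-2.2, 2.34], [-1.47, 1.5], [-3.14, 3.14]. Speed limits (rad/s): [2.57, 2.57, 3.14, 3.14, 3.14, 3.14].

INTERFACE

Orientations are given as a unit quaternion [w, x, y, z].
In Python, from workcell import env gives the robot as it stands. The module is installed in compiled form; this text tells all that it offers.
- The arm moves only by the tool play_rows, never from a script. Its argument "steps" is a list of rows, each an object with "claw": the closure in counts, from 0 (fully open) to 255 (shut); "dp": the shift along the tool's x, y, z in m, a list of three; "angular": the turn, a rotation vector about the tool's x, y, z in degrees, a list of three. In form: [{"claw": claw, "dp": [dx, dy, dz], "angular": [wx, wy, wz]}, ...]. A call has exactly 8 rows; each row shifts and turns the commanded pose from where the row before left it, along the tool's axes as they then stand; what a row does not reach is not made up. A row lasts 1/12 s, in which the tool goes at most 41.7 mm and 7.16 degrees, less where a joint would pass 70% of its speed; a pose out of reach is approached as far as the arm can. A call is refused whole if a number of a shift passes 0.0417 or a number of a turn 7.16, either way. A call with a gripper value outside its range is refused whole. The fingers move at their own pace and stop on an object; "force" is the grip in N (left out, the last holds). Time passes only in rows, so rows that do not move let the fingers close, or fill a call up. It gives the time, the measured TCP pose, the force and the opening at its end, in the units of the state.
- env.get_state(): the state, without advancing time (a new reading comes with each control period).
- env.read_camera(name): name is "scene" or "top"; returns (picture, depth): 400x640x3 uint8, red, green, blue; 400x640 float32, m along the optical axis (not along the pixel's ray), 0 where there is no reading.
- env.calibration(name): a dict with "fx", "fy", "cx", "cy" (pixels), "world_from_camera" (4x4, takes a point from camera to world coordinates). Camera axes: x right, y down, z forward; pixel columns grow to the right and rows downward; lengths in m; the calibration is good to about 2 mm. A picture is of the moment at which its call begins. calibration takes no time and is no camera call.
- env.hand_in(): hands the job in, once; it reports no verdict.
The state is a dict: "clock": time; "joint_pos": joint angles; "qvel": joint speeds; "tau": joint torques, N m; "tcp_pos": TCP position; "orientation": TCP orientation; "wrist_force": force on the tool from outside, world axes, zero at the start; "ft_torque": the same for the moment, N m; "finger_gap": finger opening in m.
Only numpy, scipy, OpenCV 4.12 (cv2) and the standard library are available. Lean on these libraries where they do the work, as an engineer would, in place of code of your own. Each camera call takes 0.05 s, during which the arm holds its last target. There are 200 camera calls.

TASK

Get the die case ready to be carried: lay its loose cover gently into the recess on top of the case, handle up, so that it lies fully home and level, then turn both dark steel turnbuttons squarely across the ends of the cover so that it cannot come out. Do not drop the cover, and leave the stone models, the articulator and the rubber base former where they stand.

Things in the scene. Friction and masses are not known exactly. Their poses are not given: they have to be found in the camera images.
- case: open aluminium die case fixed to the bench, 200 long (x axis, roughly world +y) x 130 wide (y) x 49 mm high, small die casts inside. Origin: centre of underside, z up. Recess in its top 140 x 112 mm, 5 mm deep: ledge at 44 mm height carries the cover (4 mm play on each side), rim at 49 mm. A turnbutton on each end block, pivot 86 mm from the centre along x.
- cover: loose flat aluminium cover plate, 132 long (x axis) x 104 wide (y) x 5 mm thick, about 0.25 kg; starts flat on the bench, to the robot's right of the case. In its middle a black bar handle 50 long (along x) x 14 wide x 30 mm high, 5 to 35 mm above the underside. Origin: centre of underside, z up through the handle. Fits either way round, top flush with the case rim.
- cover_grip (a point): point in the middle of the cover's handle, 23 mm above the cover's underside
- left_button (a joint): angle (rad) of the left (case +x end) steel turnbutton about its upright pivot: 0 = arm points at the case's middle, squarely across the cover's end; positive = counter-clockwise from above; 1.4 to 1.9 = swung aside, clear of the recess. Arm direction in the case frame is pi + angle. Stays where left (0.06 N m friction); stops at -1.0 and 2.2.
- left_button_grip (a point): on the left pivot axis, 68 mm above the bench, mid-height of the thumb rib; x axis along the arm. Turnbutton: flat dark steel arm 16 wide, 6 mm thick, 51 to 57 mm above the bench (2 mm over the seated cover), reaching 45 mm ahead of the pivot, 14 mm behind; on it a flat-sided rib 12 wide, 57 to 79 mm above the bench, from 12 mm behind to 42 mm ahead of the pivot.
- right_button (a joint): angle (rad) of the identical turnbutton on the right (case -x) end: 0 = squarely across the cover's end, positive = counter-clockwise from above, 1.4 to 1.9 = swung aside. Arm direction in the case frame is the angle itself. Stops at -1.0 and 2.2.
- right_button_grip (a point): on the right pivot axis, 68 mm above the bench, mid-height of the thumb rib, 86 mm from the case's centre along case -x; x axis along the arm. Same shape and size as the left turnbutton.
- model1: an orange stone lower dental model, horseshoe shaped, about 65 x 70 x 31 mm, standing on the bench, a bystander; origin at the centre of its underside
- model2: an orange stone lower dental model, horseshoe shaped, about 65 x 70 x 31 mm, standing on the bench, a bystander; origin at the centre of its underside
- model3: an orange stone lower dental model, horseshoe shaped, about 65 x 70 x 31 mm, standing on the bench, a bystander; origin at the centre of its underside
- articulator: silver hinge articulator, 110 x 80 x 111 mm, standing on the bench, a bystander; origin at the centre of its underside
- base_former: black rubber base former, an open dish 80 x 90 x 32 mm, on the bench, a bystander; origin at the centre of its underside

How it is judged:
By the outcome, as a careful person would: the job done as asked, in the order asked, and still so for the second after the job is handed in, with the robot touching nothing.
It also fails if it takes over 67 s, if anything falls off the work surface, if the arm or the gripper's body presses on something with over 40 N, if the wrist force passes 120 N, or if a joint passes its speed limit or range.

## Working session

There is one attempt and no reset: what is moved stays moved. The work goes in short steps, Python scripts to look and compute and a tool call to move; the robot and the scene stay as the last step left them, time stands still between calls to the robot, and variables do not carry over. Pictures are saved under pics/ and viewed, about 8 in all and at most 12, crops included, and the job is handed in when it is done.

Besides the shell and the picture viewer there is one more tool, called after "Emit:" in YAML: its name, and indented under it one key for each argument. play_rows: Moves the arm, as the interface text tells. Its arguments: {"type":"object","properties":{"steps":{"type":"array","items":{"type":"object","properties":{"claw":{"type":"number"},"dp":{"type":"array","items":{"type":"number"}},"angular":{"type":"array","items":{"type":"number"}}}}},"force":{"type":"number"}},"required":["steps"]}

```bash
mkdir -p pics
cat > h.py <<'E'
import numpy as np,cv2
from workcell import env
def snap(n,f):
    p,d=env.read_camera(n); cv2.imwrite('pics/'+f+'.png',p[:,:,::-1]); np.savez('pics/'+f+'.npz',p=p,d=d); return p,d
def ray(n,u,v,z):
    c=env.calibration(n);T=np.array(c['world_from_camera'])
    r=T[:3,:3]@np.array([(u-c['cx'])/c['fx'],(v-c['cy'])/c['fy'],1]);o=T[:3,3]
    return o+r*(z-o[2])/r[2]
def cloud(n,d):
    c=env.calibration(n);T=np.array(c['world_from_camera'])
    v,u=np.mgrid[:400,:640]
    P=np.stack([(u-c['cx'])/c['fx']*d,(v-c['cy'])/c['fy']*d,d],-1)
    return P@T[:3,:3].T+T[:3,3]
E
python3 - <<'E'
from h import *
np.set_printoptions(precision=4,suppress=True)
snap('top','t0');snap('scene','s0')
for n in('top','scene'):print(env.calibration(n))
print(env.get_state())
E
```

```text
{'fx': 361.7706021973312, 'fy': 361.7706021973312, 'cx': 322.33925152423757, 'cy': 199.37974257916804, 'world_from_camera': array([[ 0.0239, -0.9955,  0.0914,  0.4989],
       [-0.9995, -0.0256, -0.018 , -0.0026],
       [ 0.0203, -0.0909, -0.9957,  1.2915],
       [ 0.    ,  0.    ,  0.    ,  1.    ]])}
{'fx': 362.01183359853786, 'fy': 362.01183359853786, 'cx': 326.0563608460823, 'cy': 198.78628421470248, 'world_from_camera': array([[-0.1846,  0.7058, -0.6839,  1.373 ],
       [ 0.9828,  0.1291, -0.132 ,  0.1391],
       [-0.0048, -0.6965, -0.7175,  0.8798],
       [ 0.    ,  0.    ,  0.    ,  1.    ]])}
{'clock': 0.1, 'joint_pos': array([-1.4876,  0.3139,  0.0451,  1.3036,  0.    ,  1.4312]), 'qvel': array([-0.001 , -0.0027,  0.0021, -0.0009,  0.0007,  0.0003]), 'tau': array([  0.0038, -48.1725,  29.9245,   0.0128,  -0.0001,  -0.    ]), 'tcp_pos': array([ 0.127 , -0.5603,  0.2385]), 'orientation': array([-0.0008,  0.9938,  0.1111,  0.    ]), 'wrist_force': array([-0.5966,  0.2178,  0.3095]), 'ft_torque': array([-0.0082,  0.0126, -0.0356]), 'finger_gap': 0.08567147167391093}
```

View pics/t0.png

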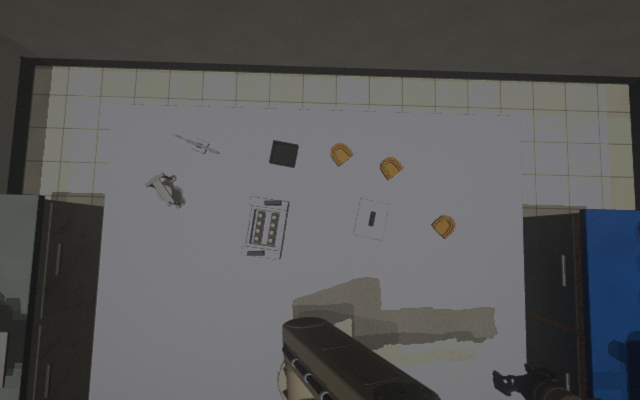

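View pics/s0.png

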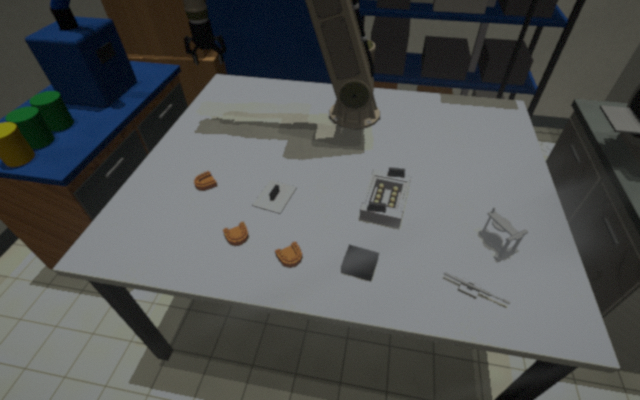

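Run:
```python
from h import *
p=cv2.imread('pics/t0.png')[180:270,230:400]
cv2.imwrite('pics/t0c.png',cv2.resize(cv2.convertScaleAbs(p,alpha=1.5),None,fx=4.7,fy=4.7,interpolation=cv2.INTER_CUBIC))
np.set_printoptions(precision=4,suppress=True)
for n,f,(r0,r1,c0,c1) in(('top','t0',(190,270,235,400)),('scene','s0',(160,230,240,420))):
    z=np.load(f'pics/{f}.npz');P=cloud(n,z['d']);p=z['p'].astype(int)
    m=np.zeros((400,640),bool);m[r0:r1,c0:c1]=1
    dark=(p.max(2)<60)&m
    nn,l,s,c=cv2.connectedComponentsWithStats(dark.astype(np.uint8))
    for i in range(1,nn):
        if s[i,4]<8: continue
        q=P[l==i];zz=np.median(q[:,2])
        r=cv2.minAreaRect(np.array([ray(n,u,v,zz)[:2] for v,u in np.argwhere(l==i)],np.float32)*1000)
        print(n,s[i],c[i],np.median(q,0),q[:,2].min(),q[:,2].max(),np.round(r[0]),np.round(r[1]),round(r[2],1))
    print(n,'bench z',np.median(P[m][:,2]))
```

```text
top [265 201  16   4  19] [273.6842 203.6842] [0.5913 0.1384 0.0687] 0.06266363001787689 0.07561511475335658 [596. 144.] [10. 51.] 2.0
top [369 212   6  14  54] [371.3889 218.3148] [ 0.5536 -0.1972  0.0337] 0.009928576101446485 0.040653191516140996 [ 552. -198.] [14. 47.] 79.3
top bench z 0.0009546331362541016
scene [388 169  16   8  96] [395.9167 172.5312] [0.4315 0.1978 0.0639] 0.04917070595776751 0.8798024131118543 [431. 197.] [33. 50.] 2.2
scene [270 186   9  14  73] [273.9726 192.4658] [ 0.5624 -0.1939  0.0292] 0.00603200040117069 0.03518865688001471 [ 564. -194.] [21. 63.] 86.1
scene [368 203  17   9 116] [376.0431 207.2155] [0.6035 0.1457 0.0637] 0.04354545771946505 0.8798024131118543 [604. 147.] [35. 49.] 4.3
scene bench z -0.00031016598802052764
```

View pics/t0c.png

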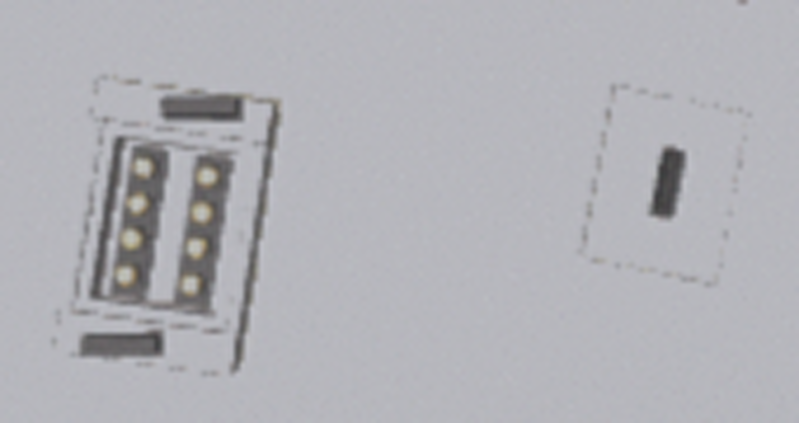

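Run:
```python
from h import *
p=cv2.imread('pics/s0.png')
a=p[160:230,350:420];b=p[170:220,245:305]
f=lambda q,k:cv2.resize(cv2.convertScaleAbs(q,alpha=1.5),None,fx=k,fy=k,interpolation=cv2.INTER_CUBIC)
A=f(a,6.);B=f(b,6.)
o=np.zeros((420,780,3),np.uint8);o[:,:420]=A;o[:300,420:780]=B
cv2.imwrite('pics/s0c.png',o)
np.set_printoptions(precision=4,suppress=True)
def rect(n,pts,z):
    W=np.array([ray(n,u,v,z) for u,v in pts])[:,:2]
    m=lambda i,j:(W[i]+W[j])/2
    L=m(0,1)-m(2,3);D=m(1,2)-m(0,3)
    print(n,'centre',W.mean(0),'len',np.hypot(*L),'wid',np.hypot(*D),'yaw',np.degrees(np.arctan2(L[1],L[0])),np.degrees(np.arctan2(D[1],D[0]))+90)
t=lambda P:[(230+(x+.5)/4.7-.5,180+(y+.5)/4.7-.5) for x,y in P]
rect('top',t([(97,77),(275,100),(237,372),(55,345)]),.049)
rect('top',t([(613,84),(750,113),(715,285),(580,258)]),.005)
rect('top',t([(162,95),(242,96),(242,120),(162,119)]),.079)
rect('top',t([(80,333),(162,331),(162,355),(80,357)]),.079)
rect('top',t([(664,146),(686,149),(672,218),(650,215)]),.035)
```

```text
top centre [0.5134 0.1685] len 0.19736521458720013 wid 0.13188136292403183 yaw -6.251528400338087 -6.50134860058219
top centre [ 0.5517 -0.201 ] len 0.1339506039560368 wid 0.1053197606140773 yaw -10.464176952713059 -10.214781806758609
top centre [0.5955 0.142 ] len 0.017187230851209673 wid 0.056959323712406175 yaw 2.0816285277841113 0.7428695825857261
top centre [0.4271 0.1928] len 0.016745455022201833 wid 0.05752518462513458 yaw 2.32819919158442 2.692210756682499
top centre [ 0.5525 -0.1989] len 0.05226784771111142 wid 0.016466312138927786 yaw -10.824150428940895 -6.339228449956295
```

View pics/s0c.png

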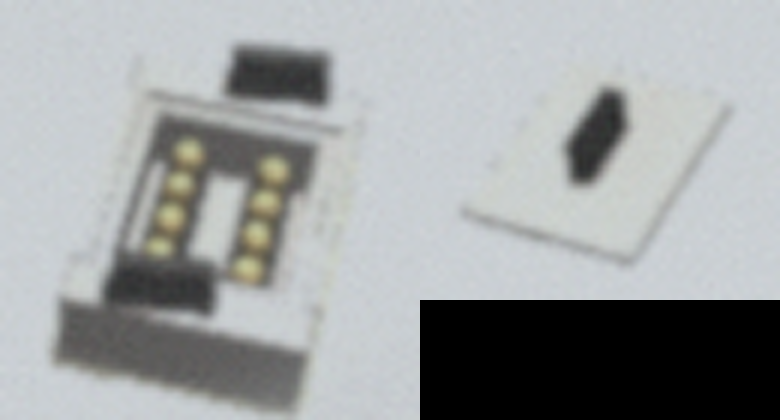

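Emit:
play_rows:
  steps:
    - {"claw": 0, "dp": [0, 0, 0], "angular": [0, 0, 5.8]}
    - {"claw": 0, "dp": [0, 0, 0], "angular": [0, 0, 5.8]}
    - {"claw": 0, "dp": [0, 0, 0], "angular": [0, 0, 5.8]}
    - {"claw": 0, "dp": [0, 0, 0], "angular": [0, 0, 5.8]}
    - {"claw": 0, "dp": [0.0252, -0.0308, 0], "angular": [0, 0, 0]}
    - {"claw": 0, "dp": [0.0252, -0.0308, 0], "angular": [0, 0, 0]}
    - {"claw": 0, "dp": [0.0252, -0.0308, 0], "angular": [0, 0, 0]}
    - {"claw": 0, "dp": [0.0252, -0.0308, 0], "angular": [0, 0, 0]}
  force: 50

```text
clock: 0.77
tcp_pos: [0.2491, -0.4565, 0.2387]
orientation: [-0.0, 0.996, -0.092, -0.0]
wrist_force: [1.0, -1.3, 0.5]
finger_gap: 0.0852
```

Emit:
play_rows:
  steps:
    - {"claw": 0, "dp": [0.0252, -0.0308, 0], "angular": [0, 0, 0]}
    - {"claw": 0, "dp": [0.0252, -0.0308, 0], "angular": [0, 0, 0]}
    - {"claw": 0, "dp": [0.0252, -0.0308, 0], "angular": [0, 0, 0]}
    - {"claw": 0, "dp": [0.0252, -0.0308, 0], "angular": [0, 0, 0]}
    - {"claw": 0, "dp": [0.0252, -0.0308, 0], "angular": [0, 0, 0]}
    - {"claw": 0, "dp": [0.0252, -0.0308, 0], "angular": [0, 0, 0]}
    - {"claw": 0, "dp": [0.0252, -0.0308, 0], "angular": [0, 0, 0]}
    - {"claw": 0, "dp": [0.0252, -0.0308, 0], "angular": [0, 0, 0]}

```text
clock: 1.43
tcp_pos: [0.4924, -0.2504, 0.239]
orientation: [-0.0, 0.996, -0.091, -0.0]
wrist_force: [0.1, -0.2, -1.1]
finger_gap: 0.0852
```

```bash
cat >> h.py <<'E'
from scipy.spatial.transform import Rotation as R
def rel(target,yaw=None):
    "tool-axis shift to target, after turning to yaw (tool x heading, deg, pointing down); prints"
    s=env.get_state();q=s['orientation'];M=R.from_quat([q[1],q[2],q[3],q[0]]).as_matrix()
    y0=np.degrees(np.arctan2(M[1,0],M[0,0]))
    d=np.array(target)-s['tcp_pos'];y=y0 if yaw is None else yaw;t=np.radians(y)
    X=np.array([[np.cos(t),np.sin(t),0],[np.sin(t),-np.cos(t),0],[0,0,-1]])
    np.set_printoptions(precision=4,suppress=True)
    print('t',s['clock'],'tcp',s['tcp_pos'],'yaw',round(y0,2),'tilt',np.round(M[:,2],4),'F',s['wrist_force'],'gap',round(s['finger_gap'],4))
    print('turn about tool z',round(-(y-y0),2),'shift',X@d)
E
python3 - <<'E'
from h import *
rel([.552,-.2,.10],-10.4)
print(ray('scene',273.97,192.47,.020))
t=lambda P:[(350+(x+.5)/6-.5,160+(y+.5)/6-.5) for x,y in P]
for u,v in t([(60,298),(306,350),(365,102),(140,58)]):print(ray('scene',u,v,.049))
for u,v in [(245+(x-420)/6-.5,170+y/6-.5) for x,y in [(462,209),(632,260),(732,106)]]:print(ray('scene',u,v,.005))
E
```

```text
t 1.4333 tcp [ 0.4924 -0.2504  0.239 ] yaw -10.43 tilt [-0.0005  0.0001 -1.    ] F [ 0.1322 -0.2306 -1.0939] gap 0.0852
turn about tool z -0.03 shift [ 0.0495 -0.0603  0.139 ]
[ 0.5559 -0.1972  0.02  ]
[0.6069 0.0972 0.049 ]
[0.62  0.224 0.049]
[0.4263 0.2487 0.049 ]
[0.4114 0.1199 0.049 ]
[ 0.609  -0.2608  0.005 ]
[ 0.6287 -0.1578  0.005 ]
[ 0.5023 -0.1333  0.005 ]
```

Emit:
play_rows:
  steps:
    - {"claw": 0, "dp": [0.0256, -0.0306, 0], "angular": [0, 0, 0]}
    - {"claw": 0, "dp": [0.0256, -0.0306, 0], "angular": [0, 0, 0]}
    - {"claw": 0, "dp": [0, 0, 0.035], "angular": [0, 0, 0]}
    - {"claw": 0, "dp": [0, 0, 0.035], "angular": [0, 0, 0]}
    - {"claw": 0, "dp": [0, 0, 0.035], "angular": [0, 0, 0]}
    - {"claw": 0, "dp": [0, 0, 0.035], "angular": [0, 0, 0]}
    - {"claw": 0, "dp": [0, 0, 0], "angular": [0, 0, 0]}
    - {"claw": 0, "dp": [0, 0, 0], "angular": [0, 0, 0]}

```text
clock: 2.1
tcp_pos: [0.5509, -0.2002, 0.0974]
orientation: [-0.001, 0.996, -0.091, -0.003]
wrist_force: [-0.1, 0.7, 0.9]
finger_gap: 0.0855
```

Run:
```python
from h import *
rel([.554,-.199,.017],-10.4)
a,_=snap('top','t1');b,_=snap('scene','s1')
f=lambda q:cv2.resize(cv2.convertScaleAbs(q[:,:,::-1],alpha=1.5),None,fx=5,fy=5,interpolation=cv2.INTER_CUBIC)
cv2.imwrite('pics/c1.png',np.hstack([f(a[175:265,330:410]),f(b[140:230,240:320])]))
```

```text
t 2.1 tcp [ 0.5509 -0.2002  0.0974] yaw -10.43 tilt [-0.0052  0.0026 -1.    ] F [-0.0608  0.6719  0.9344] gap 0.0855
turn about tool z -0.03 shift [ 0.0028 -0.0017  0.0804]
```

View pics/c1.png

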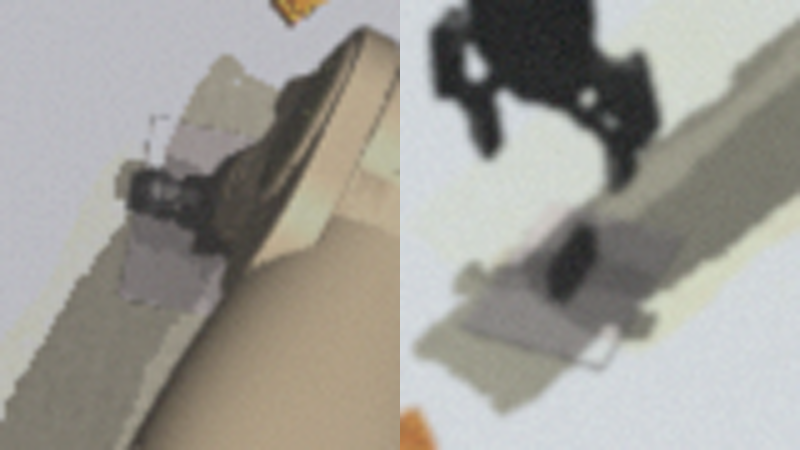

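The jaws stand either side of the handle in both views (scene crop handle at about (570,265), tips at (487,155) and (622,185)). Descending and gripping.

Emit:
play_rows:
  steps:
    - {"claw": 0, "dp": [0.0028, -0.0017, 0.02], "angular": [0, 0, 0]}
    - {"claw": 0, "dp": [0, 0, 0.02], "angular": [0, 0, 0]}
    - {"claw": 0, "dp": [0, 0, 0.02], "angular": [0, 0, 0]}
    - {"claw": 0, "dp": [0, 0, 0.015], "angular": [0, 0, 0]}
    - {"claw": 0, "dp": [0, 0, 0.005], "angular": [0, 0, 0]}
    - {"claw": 0, "dp": [0, 0, 0], "angular": [0, 0, 0]}
    - {"claw": 0, "dp": [0, 0, 0], "angular": [0, 0, 0]}
    - {"claw": 100, "dp": [0, 0, 0], "angular": [0, 0, 0]}

```text
clock: 2.87
tcp_pos: [0.5574, -0.201, 0.0215]
orientation: [0.001, 0.996, -0.091, 0.002]
wrist_force: [1.3, 0.0, -0.0]
finger_gap: 0.0755
```

Emit:
play_rows:
  steps:
    - {"claw": 150, "dp": [0, 0, 0], "angular": [0, 0, 0]}
    - {"claw": 200, "dp": [0, 0, 0], "angular": [0, 0, 0]}
    - {"claw": 255, "dp": [0, 0, 0], "angular": [0, 0, 0]}
    - {"claw": 255, "dp": [0, 0, 0], "angular": [0, 0, 0]}
    - {"claw": 255, "dp": [0, 0, 0], "angular": [0, 0, 0]}
    - {"claw": 255, "dp": [0, 0, 0], "angular": [0, 0, 0]}
    - {"claw": 255, "dp": [0, 0, 0], "angular": [0, 0, 0]}
    - {"claw": 255, "dp": [0, 0, 0], "angular": [0, 0, 0]}
  force: 60

```text
clock: 3.53
tcp_pos: [0.556, -0.2003, 0.0197]
orientation: [0.0, 0.996, -0.091, 0.0]
wrist_force: [-0.8, -1.0, 3.9]
finger_gap: 0.0127
```

Run:
```python
from h import *
rel([.554,-.199,.15],-6.4)
```

```text
t 3.5333 tcp [ 0.556  -0.2003  0.0197] yaw -10.44 tilt [ 0.0003 -0.0006 -1.    ] F [-0.832  -0.9649  3.9394] gap 0.0127
turn about tool z -4.04 shift [-0.0022 -0.0011 -0.1303]
```

Emit:
play_rows:
  steps:
    - {"claw": 255, "dp": [0, 0, -0.005], "angular": [0, 0, 0]}
    - {"claw": 255, "dp": [0, 0, -0.015], "angular": [0, 0, 0]}
    - {"claw": 255, "dp": [0, 0, -0.025], "angular": [0, 0, 0]}
    - {"claw": 255, "dp": [0, 0, -0.03], "angular": [0, 0, -1]}
    - {"claw": 255, "dp": [0, 0, -0.03], "angular": [0, 0, -1]}
    - {"claw": 255, "dp": [0, 0, -0.02], "angular": [0, 0, -1]}
    - {"claw": 255, "dp": [0, 0, -0.005], "angular": [0, 0, -1]}
    - {"claw": 255, "dp": [0, 0, 0], "angular": [0, 0, 0]}

```text
clock: 4.2
tcp_pos: [0.5567, -0.2003, 0.1505]
orientation: [0.0, 0.998, -0.056, 0.001]
wrist_force: [1.5, -0.4, -3.6]
finger_gap: 0.0131
```

Run:
```python
from h import *
rel([.5148,.1705,.15],-6.4)
```

```text
t 4.2 tcp [ 0.5567 -0.2003  0.1505] yaw -6.39 tilt [ 0.0023 -0.0011 -1.    ] F [ 1.5459 -0.4115 -3.5809] gap 0.0131
turn about tool z 0.01 shift [-0.0829 -0.3638  0.0005]
```

Emit:
play_rows:
  steps:
    - {"claw": 255, "dp": [-0.0018, -0.0085, 0], "angular": [0, 0, 0]}
    - {"claw": 255, "dp": [-0.0037, -0.0168, 0], "angular": [0, 0, 0]}
    - {"claw": 255, "dp": [-0.0058, -0.026, 0], "angular": [0, 0, 0]}
    - {"claw": 255, "dp": [-0.0058, -0.026, 0], "angular": [0, 0, 0]}
    - {"claw": 255, "dp": [-0.0058, -0.026, 0], "angular": [0, 0, 0]}
    - {"claw": 255, "dp": [-0.0058, -0.026, 0], "angular": [0, 0, 0]}
    - {"claw": 255, "dp": [-0.0058, -0.026, 0], "angular": [0, 0, 0]}
    - {"claw": 255, "dp": [-0.0058, -0.026, 0], "angular": [0, 0, 0]}

```text
clock: 4.87
tcp_pos: [0.5338, -0.0132, 0.1465]
orientation: [-0.0, 0.998, -0.056, -0.003]
wrist_force: [-0.3, 1.0, -2.4]
finger_gap: 0.013
```

Emit:
play_rows:
  steps:
    - {"claw": 255, "dp": [-0.0058, -0.026, 0], "angular": [0, 0, 0]}
    - {"claw": 255, "dp": [-0.0058, -0.026, 0], "angular": [0, 0, 0]}
    - {"claw": 255, "dp": [-0.0058, -0.026, 0], "angular": [0, 0, 0]}
    - {"claw": 255, "dp": [-0.0058, -0.026, 0], "angular": [0, 0, 0]}
    - {"claw": 255, "dp": [-0.0058, -0.026, 0], "angular": [0, 0, 0]}
    - {"claw": 255, "dp": [-0.0058, -0.026, 0], "angular": [0, 0, 0]}
    - {"claw": 255, "dp": [-0.0037, -0.0168, 0], "angular": [0, 0, 0]}
    - {"claw": 255, "dp": [-0.0018, -0.0085, 0], "angular": [0, 0, 0]}

```text
clock: 5.53
tcp_pos: [0.5052, 0.0948, 0.1529]
orientation: [-0.03, 1.0, -0.002, -0.0]
wrist_force: [0.7, 0.2, -3.7]
finger_gap: 0.0126
```

Run:
```python
from h import *
rel([.517,.169,.085],-6.4)
a,_=snap('top','t2');b,_=snap('scene','s2')
f=lambda q:cv2.resize(cv2.convertScaleAbs(q[:,:,::-1],alpha=1.5),None,fx=5,fy=5,interpolation=cv2.INTER_CUBIC)
cv2.imwrite('pics/c2.png',np.hstack([f(a[180:280,225:305]),f(b[130:230,345:425])]))
```

```text
t 5.5333 tcp [0.5052 0.0948 0.1529] yaw -0.23 tilt [-0.0005  0.0592 -0.9982] F [ 0.6605  0.2181 -3.6751] gap 0.0126
turn about tool z 6.17 shift [ 0.0034 -0.075   0.0679]
```

View pics/c2.png

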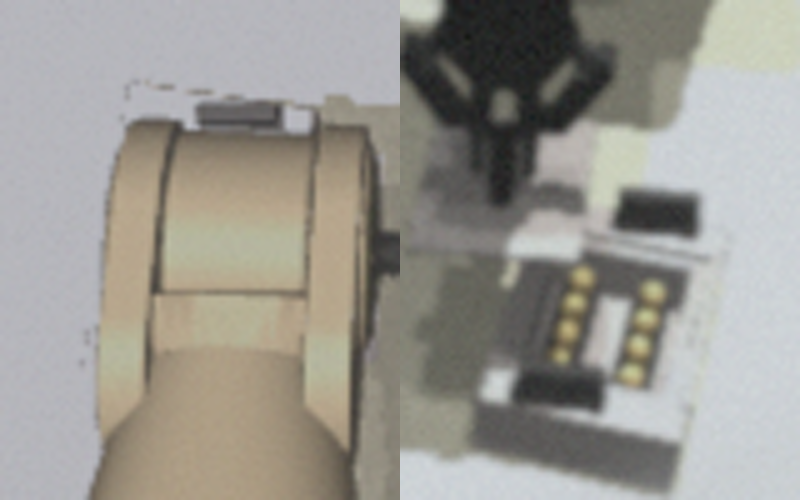

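The cover hangs short of the case (scene crop at (500,200)), and the tool has tilted 3.4° with yaw lost: the arm hit a limit. Checking the joints.

Run:
```python
from h import *
s=env.get_state();print(s['joint_pos'],s['qvel'],s['tcp_pos'],s['orientation'],s['clock'])
```

```text
[-0.00561755  0.23548052 -0.27630816  1.05908198  0.05854488  3.14066967] [-0.01334508  0.00694304  0.00781988 -0.00720032 -0.01103431 -0.00029955] [0.50573687 0.09425755 0.15311968] [-2.92682246e-02  9.99568836e-01 -2.34735886e-03  5.85677076e-05] 5.6333
```

Emit:
play_rows:
  steps:
    - {"claw": 255, "dp": [0, 0, 0], "angular": [0, 0, -3]}
    - {"claw": 255, "dp": [0, 0, 0], "angular": [0, 0, -6]}
    - {"claw": 255, "dp": [0, 0, 0], "angular": [0, 0, -7]}
    - {"claw": 255, "dp": [0, 0, 0], "angular": [0, 0, -7]}
    - {"claw": 255, "dp": [0, 0, 0], "angular": [0, 0, -7]}
    - {"claw": 255, "dp": [0, 0, 0], "angular": [0, 0, -7]}
    - {"claw": 255, "dp": [0, 0, 0], "angular": [0, 0, -7]}
    - {"claw": 255, "dp": [0, 0, 0], "angular": [0, 0, -7]}

```text
clock: 6.3
tcp_pos: [0.5064, 0.0932, 0.153]
orientation: [-0.026, 0.902, 0.43, 0.013]
wrist_force: [-0.0, 0.0, -4.2]
finger_gap: 0.0125
```

```bash
cat >> h.py <<'E'
def turn(yaw):
    s=env.get_state();q=s['orientation'];M=R.from_quat([q[1],q[2],q[3],q[0]])
    t=np.radians(yaw);X=np.array([[np.cos(t),np.sin(t),0],[np.sin(t),-np.cos(t),0],[0,0,-1]]).T
    print('turn to go (tool rotvec deg)',np.degrees((M.inv()*R.from_matrix(X)).as_rotvec()),'j6',s['joint_pos'][5])
E
python3 - <<'E'
from h import *
rel([.517,.169,.15],173.6)
turn(60); turn(173.6)
E
```

```text
t 6.3 tcp [0.5064 0.0932 0.153 ] yaw 50.93 tilt [ 0.0006  0.0581 -0.9983] F [-0.0453  0.041  -4.2489] gap 0.0125
turn about tool z -122.67 shift [-0.0021  0.0765  0.003 ]
turn to go (tool rotvec deg) [-1.8611 -2.7672 -9.0231] j6 2.2444653227529523
turn to go (tool rotvec deg) [   1.5798   -3.7439 -122.5848] j6 2.2444653227529523
```

Emit:
play_rows:
  steps:
    - {"claw": 255, "dp": [0, 0, 0], "angular": [-2.1, -2.6, 0]}
    - {"claw": 255, "dp": [0, 0, 0], "angular": [0, 0, -7]}
    - {"claw": 255, "dp": [0, 0, 0], "angular": [0, 0, -7]}
    - {"claw": 255, "dp": [0, 0, 0], "angular": [0, 0, -7]}
    - {"claw": 255, "dp": [0, 0, 0], "angular": [0, 0, -7]}
    - {"claw": 255, "dp": [0, 0, 0], "angular": [0, 0, -7]}
    - {"claw": 255, "dp": [0, 0, 0], "angular": [0, 0, -7]}
    - {"claw": 255, "dp": [0, 0, 0], "angular": [0, 0, -7]}

```text
clock: 6.97
tcp_pos: [0.5064, 0.0933, 0.153]
orientation: [0.0, 0.643, 0.766, 0.0]
wrist_force: [0.1, -0.6, -3.1]
finger_gap: 0.0126
```

Emit:
play_rows:
  steps:
    - {"claw": 255, "dp": [0, 0, 0], "angular": [0, 0, -7]}
    - {"claw": 255, "dp": [0, 0, 0], "angular": [0, 0, -7]}
    - {"claw": 255, "dp": [0, 0, 0], "angular": [0, 0, -7]}
    - {"claw": 255, "dp": [0, 0, 0], "angular": [0, 0, -7]}
    - {"claw": 255, "dp": [0, 0, 0], "angular": [0, 0, -7]}
    - {"claw": 255, "dp": [0, 0, 0], "angular": [0, 0, -7]}
    - {"claw": 255, "dp": [0, 0, 0], "angular": [0, 0, -7]}
    - {"claw": 255, "dp": [0, 0, 0], "angular": [0, 0, -7]}

```text
clock: 7.63
tcp_pos: [0.5064, 0.0933, 0.153]
orientation: [0.0, 0.208, 0.978, -0.0]
wrist_force: [-0.4, 0.1, -3.4]
finger_gap: 0.0125
```

Emit:
play_rows:
  steps:
    - {"claw": 255, "dp": [0, 0, 0], "angular": [0, 0, -7]}
    - {"claw": 255, "dp": [0, 0, 0], "angular": [0, 0, -7]}
    - {"claw": 255, "dp": [0, 0, 0], "angular": [0, 0, -4]}
    - {"claw": 255, "dp": [0, 0, 0], "angular": [0, 0, 0]}
    - {"claw": 255, "dp": [0, 0, 0], "angular": [0, 0, 0]}
    - {"claw": 255, "dp": [0, 0, 0], "angular": [0, 0, 0]}
    - {"claw": 255, "dp": [0, 0, 0], "angular": [0, 0, 0]}
    - {"claw": 255, "dp": [0, 0, 0], "angular": [0, 0, 0]}

```text
clock: 8.3
tcp_pos: [0.506, 0.0939, 0.1529]
orientation: [-0.0, 0.055, 0.998, 0.0]
wrist_force: [-0.2, 0.8, -2.7]
finger_gap: 0.0127
```

Run:
```python
from h import *
rel([.517,.169,.15],173.6)
turn(173.6)
```

```text
t 8.3 tcp [0.506  0.0939 0.1529] yaw 173.64 tilt [-0.0004  0.0002 -1.    ] F [-0.1728  0.8404 -2.6708] gap 0.0127
turn about tool z 0.04 shift [-0.0026  0.0759  0.0029]
turn to go (tool rotvec deg) [ 0.0098 -0.0226  0.0446] j6 0.13817440801913522
```

Emit:
play_rows:
  steps:
    - {"claw": 255, "dp": [0, 0.01, 0], "angular": [0, 0, 0]}
    - {"claw": 255, "dp": [0.001, 0.02, 0], "angular": [0, 0, 0]}
    - {"claw": 255, "dp": [0.001, 0.024, 0], "angular": [0, 0, 0]}
    - {"claw": 255, "dp": [0, 0.016, 0], "angular": [0, 0, 0]}
    - {"claw": 255, "dp": [0, 0.0057, 0], "angular": [0, 0, 0]}
    - {"claw": 255, "dp": [0, 0, 0], "angular": [0, 0, 0]}
    - {"claw": 255, "dp": [0, 0, 0], "angular": [0, 0, 0]}
    - {"claw": 255, "dp": [0, 0, 0], "angular": [0, 0, 0]}

```text
clock: 8.97
tcp_pos: [0.512, 0.1691, 0.1528]
orientation: [-0.0, 0.055, 0.998, -0.0]
wrist_force: [0.4, -0.8, -3.5]
finger_gap: 0.0127
```

Emit:
play_rows:
  steps:
    - {"claw": 255, "dp": [0, 0, 0.01], "angular": [0, 0, 0]}
    - {"claw": 255, "dp": [0, 0, 0.02], "angular": [0, 0, 0]}
    - {"claw": 255, "dp": [0, 0, 0.02], "angular": [0, 0, 0]}
    - {"claw": 255, "dp": [0, 0, 0.015], "angular": [0, 0, 0]}
    - {"claw": 255, "dp": [0, 0, 0.005], "angular": [0, 0, 0]}
    - {"claw": 255, "dp": [0, 0, 0], "angular": [0, 0, 0]}
    - {"claw": 255, "dp": [0, 0, 0], "angular": [0, 0, 0]}
    - {"claw": 255, "dp": [0, 0, 0], "angular": [0, 0, 0]}

```text
clock: 9.63
tcp_pos: [0.513, 0.1694, 0.0838]
orientation: [0.001, 0.055, 0.998, 0.0]
wrist_force: [-0.1, -0.3, -2.6]
finger_gap: 0.0128
```

Run:
```python
from h import *
rel([.5125,.1692,.0637],173.6)
a,_=snap('top','t3');b,_=snap('scene','s3')
f=lambda q,k:cv2.resize(cv2.convertScaleAbs(q[:,:,::-1],alpha=1.5),None,fx=k,fy=k,interpolation=cv2.INTER_CUBIC)
cv2.imwrite('pics/c3.png',np.hstack([f(a[180:280,240:300],5),f(b[157:227,352:422],500/70)]))
```

```text
t 9.6333 tcp [0.513  0.1694 0.0838] yaw 173.68 tilt [ 0.0012  0.0005 -1.    ] F [-0.1035 -0.3367 -2.6049] gap 0.0128
turn about tool z 0.08 shift [ 0.0005 -0.0002  0.0201]
```

View pics/c3.png

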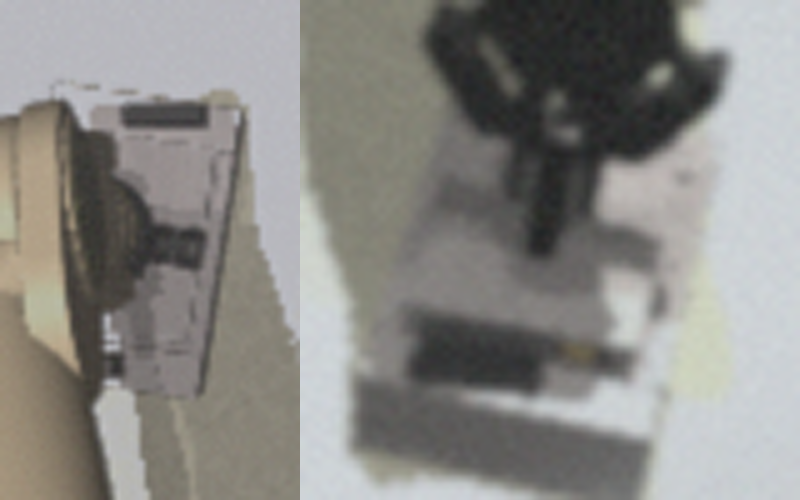

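Run:
```python
import cv2,numpy as np
f=lambda q,k:cv2.resize(q,None,fx=k,fy=k,interpolation=cv2.INTER_CUBIC)
e=lambda q:cv2.createCLAHE(4,(2,2)).apply(q)
a=cv2.imread('pics/t3.png',0)[195:265,245:295];b=cv2.imread('pics/s3.png',0)[172:227,355:410]
cv2.imwrite('pics/c3b.png',np.hstack([f(e(a),8),cv2.copyMakeBorder(f(e(b),7),0,560-385,0,0,cv2.BORDER_CONSTANT)]))
```

```text
(no output)
```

View pics/c3b.png

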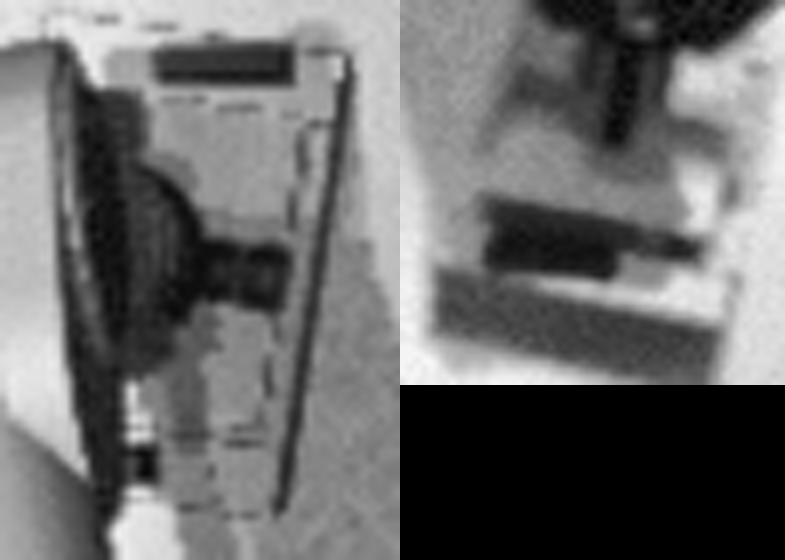

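Run:
```python
from h import *
np.set_printoptions(precision=1,suppress=True)
def proj(n,P):
    c=env.calibration(n);T=np.linalg.inv(np.array(c['world_from_camera']))
    q=P@T[:3,:3].T+T[:3,3];return q[:,:2]/q[:,2:]*[c['fx'],c['fy']]+[c['cx'],c['cy']]
def box(c,yaw,l,w,z):
    t=np.radians(yaw);ex=np.array([np.cos(t),np.sin(t)]);ey=np.array([-ex[1],ex[0]])
    return np.array([[*(np.array(c)+s*l/2*ex+r*w/2*ey),z] for s,r in((1,1),(1,-1),(-1,-1),(-1,1))])
# top-camera frame centre of the case
cc=(.5134,.1685)
for nm,B in(('case',box(cc,-6.4,.2,.13,.049)),('recess',box(cc,-6.4,.14,.112,.049)),('cover',box(cc,-6.4,.132,.104,.069))):
    print(nm,((proj('top',B)+.5-[245,195])*8).ravel())
```

```text
case [ 48.6   8.  348.4  49.3 280.5 514.9 -23.9 473.4]
recess [ 58.7  79.8 317.6 115.4 269.8 441.3   8.2 405.6]
cover [ 58.4  86.8 302.8 120.4 256.9 432.7  10.  399. ]
```

Run:
```python
import cv2,numpy as np
g=cv2.imread('pics/t3.png',0).astype(np.float32)
def prof(xs,y0,sl,ys):
    out=[]
    for dy in ys:
        X=np.array(xs,np.float32);Y=y0+dy+sl*(X-245)
        u=(X/8+245-.5).astype(np.float32)[None];v=(Y/8+195-.5).astype(np.float32)[None]
        out.append(cv2.remap(g,u,v,cv2.INTER_LINEAR).mean())
    return np.round(out,1)
ys=np.arange(-40,41,4)
print(ys)
print('bottom@431',prof(range(205,256,4),431.,.1365,ys)); print('bottomL',prof(range(170,206,4),431.,.1365,ys))
print('top@112',prof(range(160,290,4),112.,.1365,ys))
print('top R',prof(range(240,300,4),112.,.1365,ys))
```

```text
[-40 -36 -32 -28 -24 -20 -16 -12  -8  -4   0   4   8  12  16  20  24  28
  32  36  40]
bottom@431 [84.6 84.5 84.3 84.2 84.3 84.5 84.9 85.6 85.  81.5 79.8 79.7 77.  73.9
 76.3 81.8 84.5 85.3 85.7 84.9 83.7]
bottomL [68.2 67.8 68.2 69.  69.  68.6 68.4 68.2 67.6 66.8 67.1 67.5 65.2 62.2
 64.5 69.  71.1 72.3 75.3 78.7 79.3]
top@112 [47.  47.8 51.4 59.7 72.4 84.6 93.3 97.9 97.  94.1 94.8 96.7 97.1 97.1
 96.9 96.7 96.7 96.6 96.6 96.7 96.7]
top R [ 48.5  53.2  63.8  77.6  92.2  99.3 100.   99.4  96.9  94.8  96.5  98.4
  98.4  98.   97.6  97.3  97.   96.6  96.4  96.5  96.8]
```

Emit:
play_rows:
  steps:
    - {"claw": 255, "dp": [0.0015, 0.0006, 0.003], "angular": [0, 0, 0]}
    - {"claw": 255, "dp": [0, 0, 0.005], "angular": [0, 0, 0]}
    - {"claw": 255, "dp": [0, 0, 0.004], "angular": [0, 0, 0]}
    - {"claw": 255, "dp": [0, 0, 0.002], "angular": [0, 0, 0]}
    - {"claw": 255, "dp": [0, 0, 0.001], "angular": [0, 0, 0]}
    - {"claw": 255, "dp": [0, 0, 0.001], "angular": [0, 0, 0]}
    - {"claw": 255, "dp": [0, 0, 0.001], "angular": [0, 0, 0]}
    - {"claw": 255, "dp": [0, 0, 0], "angular": [0, 0, 0]}

```text
clock: 10.4
tcp_pos: [0.5107, 0.1703, 0.0657]
orientation: [-0.0, 0.055, 0.998, 0.0]
wrist_force: [0.5, -0.2, -4.1]
finger_gap: 0.013
```

Emit:
play_rows:
  steps:
    - {"claw": 255, "dp": [0, 0, 0.001], "angular": [0, 0, 0]}
    - {"claw": 255, "dp": [0, 0, 0.0005], "angular": [0, 0, 0]}
    - {"claw": 255, "dp": [0, 0, 0.0005], "angular": [0, 0, 0]}
    - {"claw": 255, "dp": [0, 0, 0.0005], "angular": [0, 0, 0]}
    - {"claw": 255, "dp": [0, 0, 0], "angular": [0, 0, 0]}
    - {"claw": 255, "dp": [0, 0, 0], "angular": [0, 0, 0]}
    - {"claw": 255, "dp": [0, 0, 0], "angular": [0, 0, 0]}
    - {"claw": 255, "dp": [0, 0, 0], "angular": [0, 0, 0]}

```text
clock: 11.07
tcp_pos: [0.5108, 0.1703, 0.0637]
orientation: [-0.0, 0.055, 0.998, 0.0]
wrist_force: [-1.4, -0.6, 0.4]
finger_gap: 0.0129
```

Emit:
play_rows:
  steps:
    - {"claw": 255, "dp": [0, 0, 0.0004], "angular": [0, 0, 0]}
    - {"claw": 255, "dp": [0, 0, 0], "angular": [0, 0, 0]}
    - {"claw": 255, "dp": [0, 0, 0], "angular": [0, 0, 0]}
    - {"claw": 200, "dp": [0, 0, 0], "angular": [0, 0, 0]}
    - {"claw": 150, "dp": [0, 0, 0], "angular": [0, 0, 0]}
    - {"claw": 100, "dp": [0, 0, 0], "angular": [0, 0, 0]}
    - {"claw": 60, "dp": [0, 0, 0], "angular": [0, 0, 0]}
    - {"claw": 60, "dp": [0, 0, 0], "angular": [0, 0, 0]}

```text
clock: 11.73
tcp_pos: [0.5108, 0.1703, 0.0629]
orientation: [-0.0, 0.055, 0.998, 0.0]
wrist_force: [-0.2, 0.7, 0.4]
finger_gap: 0.0647
```

Emit:
play_rows:
  steps:
    - {"claw": 60, "dp": [0, 0, 0], "angular": [0, 0, 0]}
    - {"claw": 60, "dp": [0, 0, -0.01], "angular": [0, 0, 0]}
    - {"claw": 60, "dp": [0, 0, -0.03], "angular": [0, 0, 0]}
    - {"claw": 60, "dp": [0, 0, -0.04], "angular": [0, 0, 0]}
    - {"claw": 60, "dp": [0, 0, -0.03], "angular": [0, 0, 0]}
    - {"claw": 60, "dp": [0, 0, 0], "angular": [0, 0, 0]}
    - {"claw": 60, "dp": [0, 0, 0], "angular": [0, 0, 0]}
    - {"claw": 60, "dp": [0, 0, 0], "angular": [0, 0, 0]}

```text
clock: 12.4
tcp_pos: [0.5106, 0.1702, 0.1731]
orientation: [-0.0, 0.055, 0.998, 0.0]
wrist_force: [-0.1, -0.1, -0.5]
finger_gap: 0.0653
```

Run:
```python
from h import *
rel([.5945,.14,.15],90)
b,d=snap('scene','s4')
f=lambda q,k:cv2.resize(cv2.convertScaleAbs(q[:,:,::-1],alpha=1.5),None,fx=k,fy=k,interpolation=cv2.INTER_CUBIC)
cv2.imwrite('pics/c4.png',f(b[150:230,345:425],7))
P=cloud('scene',d)
# flatness: gray points in the recess area, case frame
t=np.radians(-6.4);X=P[...,:2]-[.516,.1725];cx=X@[np.cos(t),np.sin(t)];cy=X@[-np.sin(t),np.cos(t)]
for nm,m in(('rim ends',(abs(cx)>.075)&(abs(cx)<.095)&(abs(cy)<.06)&(P[...,2]<.055)),)+tuple((f'cover {sx}{sy}',(sx*cx>.03)&(sx*cx<.06)&(sy*cy>.015)&(sy*cy<.045)) for sx in(1,-1) for sy in(1,-1)):
    m&=P[...,2]>.035
    print(nm,m.sum(),np.median(P[...,2][m]),np.percentile(P[...,2][m],[10,90]))
```

```text
t 12.4 tcp [0.5106 0.1702 0.1731] yaw 173.71 tilt [-0.0002  0.0003 -1.    ] F [-0.0765 -0.064  -0.52  ] gap 0.0653
turn about tool z 83.71 shift [-0.0302  0.0839  0.0231]
rim ends 324 0.0479030975826093 [0.0434 0.0512]
cover 11 553 0.48302236505039753 [0.0496 0.6072]
cover 1-1 719 0.5761957584703152 [0.4506 0.6231]
cover -11 58 0.048165755956742495 [0.0459 0.0504]
cover -1-1 64 0.0479772741903326 [0.046  0.0502]
```

View pics/c4.png

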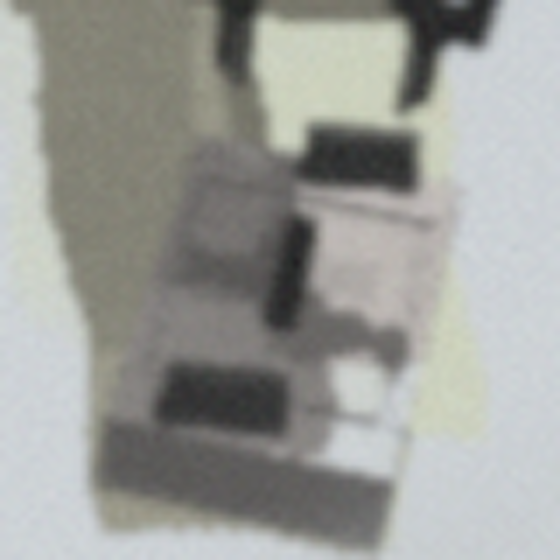

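The cover lies in the recess: plate level with the rim (depth 0.048 m for both), handle up at (290,270), ribs at (360,155) and (222,398). Next, the far turnbutton.

Emit:
play_rows:
  steps:
    - {"claw": 130, "dp": [0, 0, 0], "angular": [0, 0, -7]}
    - {"claw": 130, "dp": [0, 0, 0], "angular": [0, 0, -7]}
    - {"claw": 130, "dp": [0, 0, 0], "angular": [0, 0, -7]}
    - {"claw": 130, "dp": [0, 0, 0], "angular": [0, 0, -7]}
    - {"claw": 130, "dp": [0, 0, 0], "angular": [0, 0, -7]}
    - {"claw": 130, "dp": [0, 0, 0], "angular": [0, 0, -7]}
    - {"claw": 130, "dp": [0, 0, 0], "angular": [0, 0, -7]}
    - {"claw": 130, "dp": [0, 0, 0], "angular": [0, 0, -7]}
  force: 25

```text
clock: 13.12
tcp_pos: [0.5095, 0.17, 0.171]
orientation: [-0.002, -0.423, 0.906, 0.001]
wrist_force: [-0.3, 0.2, 0.9]
finger_gap: 0.042
```

Emit:
play_rows:
  steps:
    - {"claw": 130, "dp": [0, 0, 0], "angular": [0, 0, -7]}
    - {"claw": 130, "dp": [0, 0, 0], "angular": [0, 0, -7]}
    - {"claw": 130, "dp": [0, 0, 0], "angular": [0, 0, -7]}
    - {"claw": 130, "dp": [0, 0, 0], "angular": [0, 0, -7]}
    - {"claw": 130, "dp": [0, 0, 0], "angular": [0, 0, -7]}
    - {"claw": 130, "dp": [0, 0, 0], "angular": [0, 0, -7]}
    - {"claw": 130, "dp": [0, 0, 0], "angular": [0, 0, 0]}
    - {"claw": 130, "dp": [0, 0, 0], "angular": [0, 0, 0]}

```text
clock: 13.78
tcp_pos: [0.5098, 0.1701, 0.1716]
orientation: [0.001, 0.716, -0.698, -0.001]
wrist_force: [0.2, -0.4, -0.1]
finger_gap: 0.042
```

Run:
```python
from h import *
rel([.598,.1596,.12]);turn(271.5)
print(env.get_state()['joint_pos'])
```

```text
t 13.7833 tcp [0.5098 0.1701 0.1716] yaw -88.49 tilt [-0.0033 -0.0002 -1.    ] F [ 0.232  -0.448  -0.1064] gap 0.042
turn about tool z -0.0 shift [ 0.0128 -0.0879  0.0516]
turn to go (tool rotvec deg) [ 0.1881 -0.0091  0.0124] j6 -1.424796297438292
[ 0.1724  0.2734 -0.1769  1.1238  0.0003 -1.4248]
```

Emit:
play_rows:
  steps:
    - {"claw": 130, "dp": [0.0032, -0.022, 0], "angular": [0, 0, 0]}
    - {"claw": 130, "dp": [0.0032, -0.022, 0], "angular": [0, 0, 0]}
    - {"claw": 130, "dp": [0.0032, -0.022, 0], "angular": [0, 0, 0]}
    - {"claw": 130, "dp": [0.0032, -0.022, 0], "angular": [0, 0, 0]}
    - {"claw": 130, "dp": [0, 0, 0.035], "angular": [0, 0, 0]}
    - {"claw": 130, "dp": [0, 0, 0.03], "angular": [0, 0, 0]}
    - {"claw": 130, "dp": [0, 0, 0], "angular": [0, 0, 0]}
    - {"claw": 130, "dp": [0, 0, 0], "angular": [0, 0, 0]}

```text
clock: 14.45
tcp_pos: [0.5968, 0.1597, 0.1057]
orientation: [0.003, 0.717, -0.697, -0.002]
wrist_force: [-0.4, -0.1, 0.8]
finger_gap: 0.0418
```

Run:
```python
from h import *
rel([.598,.1596,.068]);turn(271.5)
a,_=snap('top','t5');b,_=snap('scene','s5')
f=lambda q,k:cv2.resize(cv2.convertScaleAbs(q[:,:,::-1],alpha=1.6),None,fx=k,fy=k,interpolation=cv2.INTER_CUBIC)
cv2.imwrite('pics/c5.png',np.hstack([f(a[180:260,240:300],7),f(b[165:230,353:406],560/65)[:560,:370]]))
```

```text
t 14.45 tcp [0.5968 0.1597 0.1057] yaw -88.41 tilt [-0.0067 -0.0006 -1.    ] F [-0.3568 -0.0808  0.8438] gap 0.0418
turn about tool z -0.0 shift [ 0.0002 -0.0012  0.0377]
turn to go (tool rotvec deg) [ 0.3822 -0.0227  0.0871] j6 -1.46696883274315
```

View pics/c5.png

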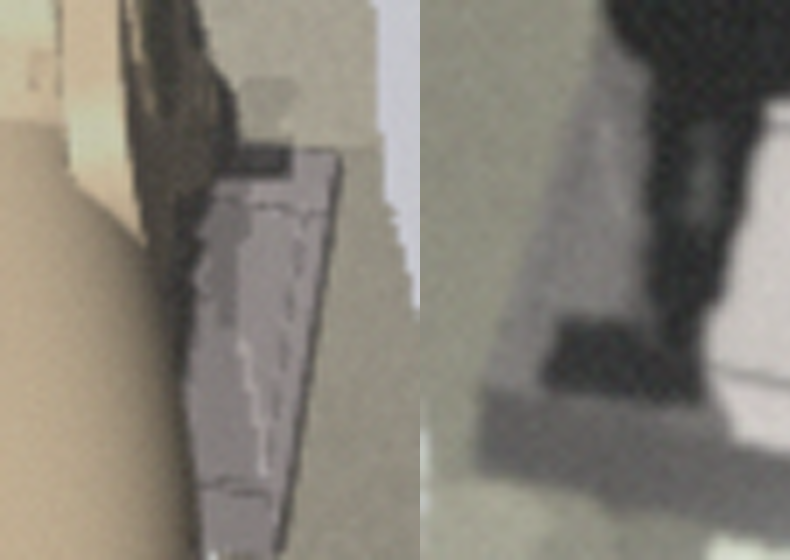

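Fingers stand around the far rib's pivot end (scene crop: rib at (620,355), fingers at (690,300)). Descending, gripping softly.

Emit:
play_rows:
  steps:
    - {"claw": 130, "dp": [0, 0, 0.015], "angular": [0, 0, 0]}
    - {"claw": 130, "dp": [0, 0, 0.015], "angular": [0, 0, 0]}
    - {"claw": 130, "dp": [0, 0, 0.0075], "angular": [0, 0, 0]}
    - {"claw": 130, "dp": [0, 0, 0], "angular": [0, 0, 0]}
    - {"claw": 150, "dp": [0, 0, 0], "angular": [0, 0, 0]}
    - {"claw": 180, "dp": [0, 0, 0], "angular": [0, 0, 0]}
    - {"claw": 195, "dp": [0, 0, 0], "angular": [0, 0, 0]}
    - {"claw": 195, "dp": [0, 0, 0], "angular": [0, 0, 0]}

```text
clock: 15.22
tcp_pos: [0.5997, 0.1602, 0.0716]
orientation: [-0.001, 0.718, -0.697, 0.0]
wrist_force: [0.2, -0.4, 0.2]
finger_gap: 0.0202
```

Emit:
play_rows:
  steps:
    - {"claw": 205, "dp": [0, 0, 0], "angular": [0, 0, 0]}
    - {"claw": 215, "dp": [0, 0, 0], "angular": [0, 0, 0]}
    - {"claw": 225, "dp": [0, 0, 0], "angular": [0, 0, 0]}
    - {"claw": 225, "dp": [0, 0, 0], "angular": [0, 0, 0]}
    - {"claw": 225, "dp": [0, 0, 0], "angular": [0, 0, 0]}
    - {"claw": 225, "dp": [0, 0, 0], "angular": [0, 0, 0]}
    - {"claw": 225, "dp": [0, 0, 0], "angular": [0, 0, 0]}
    - {"claw": 225, "dp": [0, 0, 0], "angular": [0, 0, 0]}

```text
clock: 15.88
tcp_pos: [0.5978, 0.1601, 0.0708]
orientation: [0.001, 0.718, -0.696, -0.001]
wrist_force: [-4.3, -0.6, 5.9]
finger_gap: 0.0111
```

Run:
```python
from h import *
rel([.598,.1596,.068]);turn(271.5);print(env.get_state()['ft_torque'])
```

```text
t 15.8833 tcp [0.5978 0.1601 0.0708] yaw -88.29 tilt [-0.0025  0.0001 -1.    ] F [-4.2572 -0.5505  5.892 ] gap 0.0111
turn about tool z -0.0 shift [ 0.0005 -0.0002  0.0028]
turn to go (tool rotvec deg) [0.1438 0.0123 0.2136] j6 -1.4689186805993824
[-0.0294  0.9826 -0.0215]
```

Emit:
play_rows:
  steps:
    - {"claw": 225, "dp": [0, 0, 0], "angular": [0, 0, 3]}
    - {"claw": 225, "dp": [0, 0, 0], "angular": [0, 0, 5]}
    - {"claw": 225, "dp": [0, 0, 0], "angular": [0, 0, 5]}
    - {"claw": 225, "dp": [0, 0, 0], "angular": [0, 0, 5]}
    - {"claw": 225, "dp": [0, 0, 0], "angular": [0, 0, 5]}
    - {"claw": 225, "dp": [0, 0, 0], "angular": [0, 0, 5]}
    - {"claw": 225, "dp": [0, 0, 0], "angular": [0, 0, 5]}
    - {"claw": 225, "dp": [0, 0, 0], "angular": [0, 0, 5]}

```text
clock: 16.55
tcp_pos: [0.5972, 0.1602, 0.0708]
orientation: [-0.001, -0.45, 0.893, 0.001]
wrist_force: [-7.3, 0.1, 6.4]
finger_gap: 0.0112
```

Emit:
play_rows:
  steps:
    - {"claw": 225, "dp": [0, 0, 0], "angular": [0, 0, 5]}
    - {"claw": 225, "dp": [0, 0, 0], "angular": [0, 0, 5]}
    - {"claw": 225, "dp": [0, 0, 0], "angular": [0, 0, 5]}
    - {"claw": 225, "dp": [0, 0, 0], "angular": [0, 0, 5]}
    - {"claw": 225, "dp": [0, 0, 0], "angular": [0, 0, 5]}
    - {"claw": 225, "dp": [0, 0, 0], "angular": [0, 0, 5]}
    - {"claw": 225, "dp": [0, 0, 0], "angular": [0, 0, 5]}
    - {"claw": 225, "dp": [0, 0, 0], "angular": [0, 0, 5]}

```text
clock: 17.22
tcp_pos: [0.5969, 0.1607, 0.0708]
orientation: [-0.002, -0.118, 0.993, 0.001]
wrist_force: [-6.5, 1.3, 7.0]
finger_gap: 0.0112
```

Emit:
play_rows:
  steps:
    - {"claw": 225, "dp": [0, 0, 0], "angular": [0, 0, 5]}
    - {"claw": 225, "dp": [0, 0, 0], "angular": [0, 0, 5]}
    - {"claw": 225, "dp": [0, 0, 0], "angular": [0, 0, 5]}
    - {"claw": 225, "dp": [0, 0, 0], "angular": [0, 0, 5]}
    - {"claw": 225, "dp": [0, 0, 0], "angular": [0, 0, 0]}
    - {"claw": 225, "dp": [0, 0, 0], "angular": [0, 0, 0]}
    - {"claw": 225, "dp": [0, 0, 0], "angular": [0, 0, 0]}
    - {"claw": 225, "dp": [0, 0, 0], "angular": [0, 0, 0]}

```text
clock: 17.88
tcp_pos: [0.5968, 0.161, 0.0708]
orientation: [-0.002, 0.054, 0.999, 0.001]
wrist_force: [-7.6, 2.5, 8.4]
finger_gap: 0.0114
```

Run:
```python
from h import *
rel([.598,.1596,.15]);turn(173.6);print(env.get_state()['ft_torque'])
```

```text
t 17.8833 tcp [0.5968 0.161  0.0708] yaw 173.76 tilt [-0.0041  0.0018 -1.    ] F [-7.6034  2.4999  8.427 ] gap 0.0114
turn about tool z -0.0 shift [-0.0013 -0.0013 -0.0792]
turn to go (tool rotvec deg) [ 0.0787 -0.2434  0.1591] j6 0.24155778654486984
[ 0.5177  1.3876 -0.0812]
```

Emit:
play_rows:
  steps:
    - {"claw": 180, "dp": [0, 0, 0], "angular": [0, 0, 0]}
    - {"claw": 130, "dp": [0, 0, 0], "angular": [0, 0, 0]}
    - {"claw": 130, "dp": [0, 0, 0], "angular": [0, 0, 0]}
    - {"claw": 130, "dp": [0, 0, 0], "angular": [0, 0, 0]}
    - {"claw": 130, "dp": [0, 0, -0.015], "angular": [0, 0, 0]}
    - {"claw": 130, "dp": [0, 0, -0.03], "angular": [0, 0, 0]}
    - {"claw": 130, "dp": [0, 0, -0.025], "angular": [0, 0, 0]}
    - {"claw": 130, "dp": [0, 0, 0], "angular": [0, 0, 0]}

```text
clock: 18.55
tcp_pos: [0.6025, 0.1604, 0.146]
orientation: [0.004, 0.055, 0.998, 0.001]
wrist_force: [2.1, 0.4, 1.2]
finger_gap: 0.0423
```

Emit:
play_rows:
  steps:
    - {"claw": 130, "dp": [0, 0, 0], "angular": [0, 0, -7]}
    - {"claw": 130, "dp": [0, 0, 0], "angular": [0, 0, -7]}
    - {"claw": 130, "dp": [0, 0, 0], "angular": [0, 0, -7]}
    - {"claw": 130, "dp": [0, 0, 0], "angular": [0, 0, -7]}
    - {"claw": 130, "dp": [0, 0, 0], "angular": [0, 0, -7]}
    - {"claw": 130, "dp": [0, 0, 0], "angular": [0, 0, -7]}
    - {"claw": 130, "dp": [0, 0, 0], "angular": [0, 0, -7]}
    - {"claw": 130, "dp": [0, 0, 0], "angular": [0, 0, -7]}

```text
clock: 19.22
tcp_pos: [0.5993, 0.1599, 0.1401]
orientation: [-0.0, -0.423, 0.906, 0.0]
wrist_force: [0.0, 0.2, 0.0]
finger_gap: 0.0416
```

Emit:
play_rows:
  steps:
    - {"claw": 130, "dp": [0, 0, 0], "angular": [0, 0, -7]}
    - {"claw": 130, "dp": [0, 0, 0], "angular": [0, 0, -7]}
    - {"claw": 130, "dp": [0, 0, 0], "angular": [0, 0, -7]}
    - {"claw": 130, "dp": [0, 0, 0], "angular": [0, 0, -7]}
    - {"claw": 130, "dp": [0, 0, 0], "angular": [0, 0, -7]}
    - {"claw": 130, "dp": [0, 0, 0], "angular": [0, 0, -7]}
    - {"claw": 130, "dp": [0, 0, 0], "angular": [0, 0, -0.7]}
    - {"claw": 130, "dp": [0, 0, 0], "angular": [0, 0, 0]}

```text
clock: 19.88
tcp_pos: [0.5991, 0.1599, 0.1402]
orientation: [0.0, 0.721, -0.693, -0.0]
wrist_force: [-0.8, -0.7, 0.3]
finger_gap: 0.0418
```

Run:
```python
from h import *
rel([.426,.18,.07]);turn(272.5);print(env.get_state()['joint_pos'])
# rib A heading and place from the earlier and a new top picture
a,d=snap('top','t6');P=cloud('top',d);p=a.astype(int)
m=np.zeros((400,640),np.uint8);m[185:275,235:300]=1
m&=((p.max(2)<60)&(P[...,2]>.055)&(P[...,2]<.085)).astype(np.uint8)
n,l,s,c=cv2.connectedComponentsWithStats(m)
for i in range(1,n):
    if s[i,4]>8:
        r=cv2.minAreaRect(np.array([ray('top',u,v,.079)[:2] for v,u in np.argwhere(l==i)],np.float32)*1000);print(s[i],r)
```

```text
t 19.8833 tcp [0.5991 0.1599 0.1402] yaw -87.75 tilt [-0.0006  0.0002 -1.    ] F [-0.7941 -0.7239  0.2568] gap 0.0418
turn about tool z -0.0 shift [-0.0268  0.1722  0.0702]
turn to go (tool rotvec deg) [ 0.0349  0.0109 -0.25  ] j6 -1.4786843092530761
[ 0.1314  0.4435 -0.0081  1.1198  0.0002 -1.4787]
[266 204   5  12  16] ((572.137451171875, 156.9625701904297), (10.443106651306152, 37.40275573730469), 82.6881332397461)
[262 220   6  15  59] ((513.3546142578125, 166.71282958984375), (15.68708610534668, 47.26948928833008), 85.03211975097656)
```

Emit:
play_rows:
  steps:
    - {"claw": 130, "dp": [-0.0054, 0.0344, 0], "angular": [0, 0, 0]}
    - {"claw": 130, "dp": [-0.0054, 0.0344, 0], "angular": [0, 0, 0]}
    - {"claw": 130, "dp": [-0.0054, 0.0344, 0], "angular": [0, 0, 0]}
    - {"claw": 130, "dp": [-0.0054, 0.0344, 0], "angular": [0, 0, 0]}
    - {"claw": 130, "dp": [-0.0054, 0.0346, 0], "angular": [0, 0, 0]}
    - {"claw": 130, "dp": [0, 0, 0.025], "angular": [0, 0, 0]}
    - {"claw": 130, "dp": [0, 0, 0.01], "angular": [0, 0, 0]}
    - {"claw": 130, "dp": [0, 0, 0], "angular": [0, 0, 0]}

```text
clock: 20.6
tcp_pos: [0.4238, 0.1796, 0.104]
orientation: [0.001, 0.721, -0.693, -0.001]
wrist_force: [0.5, -0.3, 0.4]
finger_gap: 0.042
```

Run:
```python
from h import *
rel([.426,.18,.07]);turn(272.5);print(env.get_state()['joint_pos'])
b,_=snap('scene','s7')
f=lambda q,k:cv2.resize(cv2.convertScaleAbs(q[:,:,::-1],alpha=1.6),None,fx=k,fy=k,interpolation=cv2.INTER_CUBIC)
cv2.imwrite('pics/c7.png',f(b[140:230,350:430],6))
```

```text
t 20.6 tcp [0.4238 0.1796 0.104 ] yaw -87.69 tilt [-0.0032 -0.0004 -1.    ] F [ 0.4637 -0.2521  0.3625] gap 0.042
turn about tool z -0.0 shift [-0.0003 -0.0022  0.034 ]
turn to go (tool rotvec deg) [ 0.1868 -0.0156 -0.1936] j6 -1.3850630705058462
[ 0.226   0.187  -0.4697  0.9173  0.0003 -1.3851]
```

View pics/c7.png

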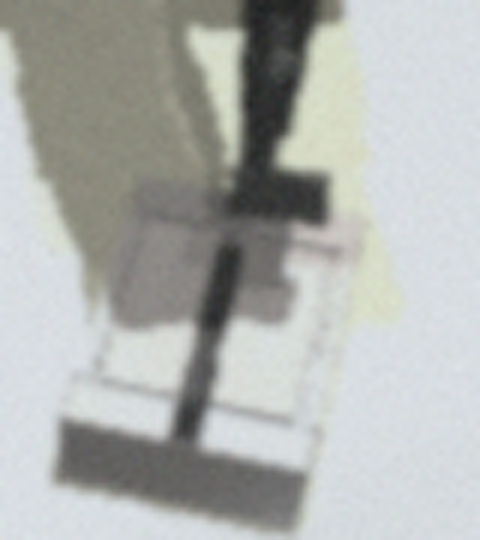

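The far rib now lies in line with the handle, pointing at the middle (from (188,435) to the handle at (225,265)). The fingers stand at the pivot end of the near rib (280,195).

Emit:
play_rows:
  steps:
    - {"claw": 130, "dp": [0, -0.001, 0.015], "angular": [0, 0, 0]}
    - {"claw": 130, "dp": [0, 0, 0.013], "angular": [0, 0, 0]}
    - {"claw": 130, "dp": [0, 0, 0.006], "angular": [0, 0, 0]}
    - {"claw": 130, "dp": [0, 0, 0], "angular": [0, 0, 0]}
    - {"claw": 150, "dp": [0, 0, 0], "angular": [0, 0, 0]}
    - {"claw": 180, "dp": [0, 0, 0], "angular": [0, 0, 0]}
    - {"claw": 195, "dp": [0, 0, 0], "angular": [0, 0, 0]}
    - {"claw": 195, "dp": [0, 0, 0], "angular": [0, 0, 0]}

```text
clock: 21.32
tcp_pos: [0.4275, 0.18, 0.0723]
orientation: [-0.0, 0.722, -0.692, 0.0]
wrist_force: [0.3, -0.2, -0.5]
finger_gap: 0.0201
```

Emit:
play_rows:
  steps:
    - {"claw": 205, "dp": [0, 0, 0], "angular": [0, 0, 0]}
    - {"claw": 215, "dp": [0, 0, 0], "angular": [0, 0, 0]}
    - {"claw": 225, "dp": [0, 0, 0], "angular": [0, 0, 0]}
    - {"claw": 225, "dp": [0, 0, 0], "angular": [0, 0, 0]}
    - {"claw": 225, "dp": [0, 0, 0], "angular": [0, 0, 0]}
    - {"claw": 225, "dp": [0, 0, 0], "angular": [0, 0, 0]}
    - {"claw": 225, "dp": [0, 0, 0], "angular": [0, 0, 0]}
    - {"claw": 225, "dp": [0, 0, 0], "angular": [0, 0, 0]}

```text
clock: 21.98
tcp_pos: [0.427, 0.1799, 0.0719]
orientation: [-0.0, 0.722, -0.692, -0.0]
wrist_force: [-1.3, -1.1, 5.8]
finger_gap: 0.0114
```

Run:
```python
from h import *
rel([.426,.18,.07]);turn(272.5);print(env.get_state()['ft_torque'])
```

```text
t 21.9833 tcp [0.427  0.1799 0.0719] yaw -87.6 tilt [-0.0001  0.0004 -1.    ] F [-1.3482 -1.1443  5.8206] gap 0.0114
turn about tool z -0.0 shift [-0.0001  0.001   0.0019]
turn to go (tool rotvec deg) [ 0.0077  0.0212 -0.0962] j6 -1.3877359649684284
[-0.0474  0.3035 -0.0494]
```

Emit:
play_rows:
  steps:
    - {"claw": 225, "dp": [0, 0, 0], "angular": [0, 0, 3.8]}
    - {"claw": 225, "dp": [0, 0, 0], "angular": [0, 0, 5]}
    - {"claw": 225, "dp": [0, 0, 0], "angular": [0, 0, 5]}
    - {"claw": 225, "dp": [0, 0, 0], "angular": [0, 0, 5]}
    - {"claw": 225, "dp": [0, 0, 0], "angular": [0, 0, 5]}
    - {"claw": 225, "dp": [0, 0, 0], "angular": [0, 0, 5]}
    - {"claw": 225, "dp": [0, 0, 0], "angular": [0, 0, 5]}
    - {"claw": 225, "dp": [0, 0, 0], "angular": [0, 0, 5]}

```text
clock: 22.65
tcp_pos: [0.4261, 0.1802, 0.0719]
orientation: [-0.001, -0.449, 0.893, 0.001]
wrist_force: [-4.6, 1.0, 8.0]
finger_gap: 0.0114
```

Emit:
play_rows:
  steps:
    - {"claw": 225, "dp": [0, 0, 0], "angular": [0, 0, 5]}
    - {"claw": 225, "dp": [0, 0, 0], "angular": [0, 0, 5]}
    - {"claw": 225, "dp": [0, 0, 0], "angular": [0, 0, 5]}
    - {"claw": 225, "dp": [0, 0, 0], "angular": [0, 0, 5]}
    - {"claw": 225, "dp": [0, 0, 0], "angular": [0, 0, 5]}
    - {"claw": 225, "dp": [0, 0, 0], "angular": [0, 0, 5]}
    - {"claw": 225, "dp": [0, 0, 0], "angular": [0, 0, 5]}
    - {"claw": 225, "dp": [0, 0, 0], "angular": [0, 0, 5]}

```text
clock: 23.32
tcp_pos: [0.4255, 0.181, 0.0718]
orientation: [-0.001, -0.117, 0.993, 0.002]
wrist_force: [-7.0, 4.3, 8.5]
finger_gap: 0.0112
```

Emit:
play_rows:
  steps:
    - {"claw": 225, "dp": [0, 0, 0], "angular": [0, 0, 5]}
    - {"claw": 225, "dp": [0, 0, 0], "angular": [0, 0, 5]}
    - {"claw": 225, "dp": [0, 0, 0], "angular": [0, 0, 5]}
    - {"claw": 225, "dp": [0, 0, 0], "angular": [0, 0, 5]}
    - {"claw": 225, "dp": [0, 0, 0], "angular": [0, 0, 0]}
    - {"claw": 225, "dp": [0, 0, 0], "angular": [0, 0, 0]}
    - {"claw": 225, "dp": [0, 0, 0], "angular": [0, 0, 0]}
    - {"claw": 225, "dp": [0, 0, 0], "angular": [0, 0, 0]}

```text
clock: 23.98
tcp_pos: [0.4255, 0.1815, 0.0719]
orientation: [-0.001, 0.055, 0.998, 0.002]
wrist_force: [-5.6, 6.6, 8.3]
finger_gap: 0.0113
```

Run:
```python
from h import *
rel([.426,.18,.07]);turn(173.6);print(env.get_state()['ft_torque'])
```

```text
t 23.9833 tcp [0.4255 0.1815 0.0719] yaw 173.68 tilt [-0.0027  0.004  -1.    ] F [-5.609   6.6453  8.3168] gap 0.0113
turn about tool z -0.0 shift [-0.0007 -0.0014  0.0019]
turn to go (tool rotvec deg) [ 0.2107 -0.1799  0.0827] j6 0.3366459783211938
[ 1.1495  1.1571 -0.0221]
```

Emit:
play_rows:
  steps:
    - {"claw": 180, "dp": [0, 0, 0], "angular": [0, 0, 0]}
    - {"claw": 130, "dp": [0, 0, 0], "angular": [0, 0, 0]}
    - {"claw": 130, "dp": [0, 0, 0], "angular": [0, 0, 0]}
    - {"claw": 130, "dp": [0, 0, 0], "angular": [0, 0, 0]}
    - {"claw": 130, "dp": [0, 0, -0.015], "angular": [0, 0, 0]}
    - {"claw": 130, "dp": [0, 0, -0.035], "angular": [0, 0, 0]}
    - {"claw": 130, "dp": [0, 0, -0.04], "angular": [0, 0, 0]}
    - {"claw": 130, "dp": [0, 0, -0.02], "angular": [0, 0, 0]}

```text
clock: 24.65
tcp_pos: [0.4283, 0.18, 0.1852]
orientation: [0.002, 0.056, 0.998, 0.001]
wrist_force: [1.0, 0.8, 0.4]
finger_gap: 0.0422
```

Emit:
play_rows:
  steps:
    - {"claw": 130, "dp": [0, -0.04, 0], "angular": [0, 0, 0]}
    - {"claw": 130, "dp": [0, -0.04, 0], "angular": [0, 0, 0]}
    - {"claw": 130, "dp": [0, -0.04, 0], "angular": [0, 0, 0]}
    - {"claw": 130, "dp": [0, -0.04, 0], "angular": [0, 0, 0]}
    - {"claw": 130, "dp": [0, -0.04, 0], "angular": [0, 0, 0]}
    - {"claw": 130, "dp": [0, -0.04, 0], "angular": [0, 0, 0]}
    - {"claw": 130, "dp": [0, -0.04, 0], "angular": [0, 0, 0]}
    - {"claw": 130, "dp": [0, -0.02, 0], "angular": [0, 0, 0]}

```text
clock: 25.32
tcp_pos: [0.3932, -0.1221, 0.1816]
orientation: [0.0, 0.057, 0.998, -0.001]
wrist_force: [0.9, -0.0, 0.2]
finger_gap: 0.0414
```

Run:
```python
from h import *
s=env.get_state();print(s['clock'],s['tcp_pos'],s['wrist_force'])
a,d=snap('top','t8');b,_=snap('scene','s8');P=cloud('top',d);p=a.astype(int)
f=lambda q,k:cv2.resize(cv2.convertScaleAbs(q[:,:,::-1],alpha=1.5),None,fx=k,fy=k,interpolation=cv2.INTER_CUBIC)
cv2.imwrite('pics/c8.png',np.hstack([f(a[185:270,235:300],6),f(b[155:240,350:415],6)]))
m=np.zeros((400,640),np.uint8);m[185:275,235:300]=1
m&=(p.max(2)<75).astype(np.uint8)
n,l,st,c=cv2.connectedComponentsWithStats(m)
for i in range(1,n):
    if st[i,4]>8:
        q=np.argwhere(l==i);r=cv2.minAreaRect(np.array([ray('top',u,v,.079)[:2] for v,u in q],np.float32)*1000)
        print(st[i],np.round(r[0],1),np.round(r[1],1),round(r[2],1),'z',np.percentile(P[l==i][:,2],[10,90]))
g=P[...,2][205:255,246:284];gm=m[205:255,246:284]==0
print('plate z',np.median(g[gm]),np.percentile(g[gm],[5,95]))
# bystanders: orange and black blobs moved?
a0=np.load('pics/t0.npz')['p'].astype(int)
for nm,sl in dict(former=np.s_[135:172,262:305],m1=np.s_[138:170,325:358],m2=np.s_[152:185,375:408],m3=np.s_[210:242,428:460],artic=np.s_[165:212,140:190]).items():
    print(nm,'mean |diff|',np.abs(a0[sl]-p[sl]).mean().round(2))
```

```text
25.3167 [ 0.39316088 -0.12212028  0.18163523] [ 0.93072659 -0.00863447  0.16255509]
[265 199   7  17  70] [580.3 158.3] [17. 55.] 85.8 z [0.05745141 0.08118215]
[287 203   2   9   9] [581.6  91.9] [ 2.6 27. ] 80.6 z [0.01841666 0.04310977]
[261 220   7  15  73] [513.3 166.9] [16.1 48. ] 81.9 z [0.06956121 0.0807746 ]
[282 234   2  11  11] [474.5 104.5] [ 2.7 33.1] 82.4 z [0.01482842 0.03909234]
[258 240   6  17  68] [443.6 175.1] [13.6 53.4] 82.7 z [0.05952737 0.08080666]
plate z 0.0482970696369428 [0.0410245  0.05322171]
former mean |diff| 1.09
m1 mean |diff| 0.96
m2 mean |diff| 0.94
m3 mean |diff| 0.94
artic mean |diff| 0.93
```

View pics/c8.png

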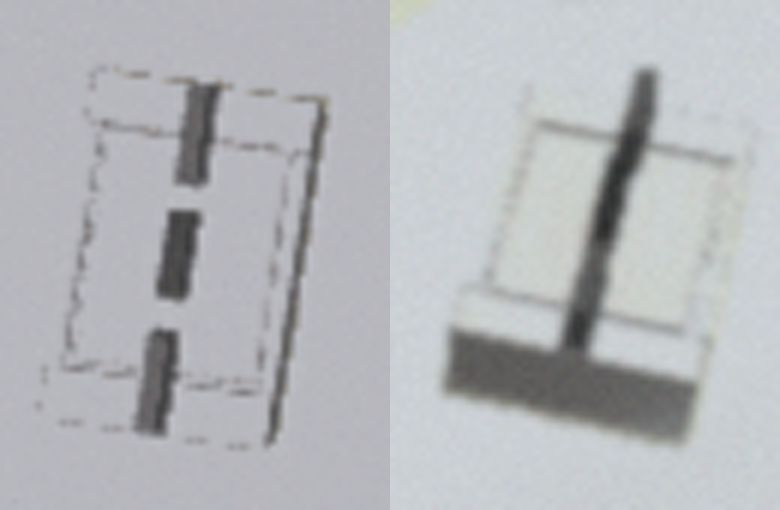

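```bash
python3 -c "
from workcell import env
print(env.hand_in(), env.get_state()['clock'])"
```

```text
the job is handed in; nothing more can be done
the job is handed in; nothing more can be done
```

The cover is in the recess with its handle up, and both turnbuttons are turned across its ends. I handed the job in at about 25 s of the 67 s; no verdict is reported.

**What happened on the way:** halfway to the case, the last joint reached its range limit and the held cover tilted 3.4°. I levelled it and turned it half round, which it allows because it fits either way. Then I set it down until contact showed (about 4 N change) and released it.

**Last checks:**
- **Cover:** its top reads 0.048 m in depth, the same as the rim (49 mm given). It is level in both views. The corner-by-corner depth check at the far end was spoilt by stray points, so I relied on the overall depth and the final pictures there.
- **Turnbuttons:** both ribs lie in line with the handle. The gripper let go of them at −6.2° and −6.3°, against about −6.4° measured for the case.
- **A small disagreement:** the far rib's image outline gave −4.2° and the near one −7.3°. The line through the two rib centres is about −7°, so I put this down to pixel noise.
- **Bystanders:** the final top picture shows no change at the three models, the articulator or the base former.
- **Forces:** wrist readings stayed near 12 N or less at the end of every move.
- **Axis mismatch:** the task says the case's long axis is roughly world +y, but the cameras show it roughly along world x. I went by the cameras.

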